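# Vent one culture tube and seal the others

### The job

Three push-cap culture tubes stand in the blue vial rack. The cap of the tall tube is pushed home: pull it straight up about 10 mm to vent the tube, so that the black line just shows under its skirt, and never pull it off. The caps of the two short tubes stand up: press both fully home; leave the vials in the rack and the things round it as they are.

Things in the scene. Friction and masses are not known exactly. Their poses are not given: they have to be found in the camera images.
- rack: blue wire-and-plate vial rack, 80 mm (x) by 186 mm (y) by 60 mm high, fixed to the bench; origin at the centre of its underside, z up. Cells in two rows (x = -18.5 and +18.5 mm), five columns (y = -70, -34, 0, 34, 70 mm). The three clear push-cap tubes stand firmly, upright, one in each of the cells (-18.5,-70), (18.5,0), (-18.5,70), in any order; they cannot be lifted out
- cap_tall_top (a point): centre of the flat top of the tall tube's ribbed push cap, 30 mm in diameter, 28 mm high, z up. Fully home, the top is 143 mm above the bench and the skirt sits on a white 29 mm collar round the 25 mm tube. A thin black line round the tube, hidden by a home cap, just shows under the skirt when the cap is 10 mm up
- cap_short1_top (a point): centre of the flat top of the first short tube's ribbed push cap, 30 mm in diameter, 28 mm high, z up. Fully home, the top is 108 mm above the bench and the skirt sits on a white 29 mm collar round the 25 mm tube. A thin black line round the tube, hidden by a home cap, just shows under the skirt when the cap is 10 mm up
- cap_short2_top (a point): centre of the flat top of the second short tube's ribbed push cap, 30 mm in diameter, 28 mm high, z up. Fully home, the top is 108 mm above the bench and the skirt sits on a white 29 mm collar round the 25 mm tube. A thin black line round the tube, hidden by a home cap, just shows under the skirt when the cap is 10 mm up
- cap_tall (a joint): slide joint of the tall tube's cap, in m, upward: 0 = fully home (sealed, skirt on the collar), 0.010 = vented (skirt at the black line), above 0.018 = off. A tight push fit: the cap moves only under about 7 N along the tube and stays where it is left
- cap_short1 (a joint): slide joint of the first short tube's cap, in m, upward: 0 = fully home (sealed, skirt on the collar), 0.010 = vented (skirt at the black line), above 0.018 = off. A tight push fit: the cap moves only under about 7 N along the tube and stays where it is left
- cap_short2 (a joint): slide joint of the second short tube's cap, in m, upward: 0 = fully home (sealed, skirt on the collar), 0.010 = vented (skirt at the black line), above 0.018 = off. A tight push fit: the cap moves only under about 7 N along the tube and stays where it is left
- vial_a: loose screw-cap vial, 25 mm in diameter, 64 mm high, standing in a rack cell; bystander; origin at the centre of its underside
- vial_b: second loose vial like vial_a in another cell; bystander
- wash_bottle: plastic wash bottle with a bent spout, 58x92x177 mm, standing to the left of the rack; bystander; origin at the centre of its underside
- timer: small white bench timer, 66x62x21 mm, behind the rack; bystander; origin at the centre of its underside
- drop_bottle: small brown dropper bottle, 35 mm in diameter, 70 mm high; bystander; origin at the centre of its underside
- drop_bottle2: small clear bottle with a blue cap, 35 mm in diameter, 70 mm high; bystander; origin at the centre of its underside

How it is judged:
At the end, for the whole second after the job is handed in: The tall tube's cap stays in the vented position (6 to 14 mm above home) and both short tubes' caps are fully home (within 2 mm) (value of joint cap_tall between 0.006 and 0.014 m and value of joint each of cap_short1, cap_short2 below 0.002 m); the robot touches nothing.
It fails at once if a cap is pulled off its tube (18 mm or more above home) (value of joint any of cap_tall, cap_short1, cap_short2 above 0.018 m).
It fails at once if a bystander (vial, wash bottle, timer, small bottle) is moved more than 30 mm or tipped over (distance of any of vial_a, vial_b, wash_bottle, timer, drop_bottle, drop_bottle2 from where it was at the start of the episode above 0.03 m or angle between any of vial_a, vial_b, wash_bottle, timer, drop_bottle, drop_bottle2's own z axis and vertical above 0.5 rad).
It also fails if it takes over 45 s, if anything falls off the work surface, if the arm or the gripper's body presses on something with over 40 N, if the wrist force passes 120 N, or if a joint passes its speed limit or range.

### The arm

A 7-joint arm with a two-finger parallel gripper is mounted at the origin on a cart in front of the work surface, level with it; the furniture and walls round the work are solid. World frame = base frame: x ahead of the robot, y to its left, z up, the work surface at z = 0. Lengths are in m, angles in rad, forces in N, time in s.
With the tool pointing down it reaches from about 0.425 to 0.825 m from the base axis. Payload 3.6 kg.
Tool frame: the origin (TCP) lies between the finger pads; the fingertips stand 17 mm ahead of it and the grasp point (between the pads) lies 2 mm behind it; z points along the fingers, y is the line along which they close (so a half turn about z gives the same grasp; the last joint's range is limited). The gripper opens to 93 mm and grips with 3 to 60 N. Pads are 15 mm wide; open, the fingers measure 128 mm over their backs; the gripper's body (75 mm by 188 mm) begins 65 mm behind the grasp point.
Start: joints at [-1.268, 0.615, -0.013, 1.423, 0.008, 1.103, -0.04], TCP at [0.21, 0.615, 0.236] pointing down, gripper open.
Joint ranges: [-3.12, 3.12], [-0.3, 2.06], [-1.34, 1.32], [0.26, 2.42], [-1.36, 4.5], [0.01, 1.98], [-2.84, 2.84]. Speed limits (rad/s): [2.79, 2.79, 3.14, 3.14, 3.14, 3.14, 3.14].

### API

Orientations are given as a unit quaternion [x, y, z, w].
In Python, from plant import sensors, cams, hand_in, find_in, silhouettes gives the robot as it stands.
- The arm moves only by the shell command python3 -m handwheel 'ROWS'. ROWS is JSON, a list that holds one entry, the list of rows, each a list of 7 numbers: the shift along the tool's x, y, z in units of 40 mm (1.0 is 40 mm), then the turn, a rotation vector about the tool's x, y, z in units of 5 degrees (1.0 is 5 degrees), then the closure, from -1 (fully open) to 1 (shut). A call has 1 to 8 rows; each row is the pose to reach, as a shift and turn from the pose commanded when the call began, along the tool's axes at that moment; what a row does not reach only later rows make up. A row lasts 1/10 s, in which the tool goes at most 50 mm and 8.59 degrees, less where a joint would pass 70% of its speed; a pose out of reach is approached as far as the arm can. A call with a gripper value outside its range is refused whole. The fingers move at their own pace and stop on an object; the grip force is fixed at half the most. Time passes only in rows, so rows that repeat a pose let the fingers close. It gives the time, the measured TCP pose, the force, the opening and the grip force at its end, in the units of the state.
- sensors.state(): the state, without advancing time (a new reading comes with each control period).
- cams.snapshot(name): name is "side" or "top"; returns a dict with "frame" (420x560x3 uint8, red, green, blue), "K" (3x3 intrinsics, pixels), "cam_to_world" (4x4, takes a point from camera to world coordinates). Camera axes: x right, y down, z forward; pixel columns grow to the right and rows downward; lengths in m; the calibration is good to about 2 mm. A picture is of the moment at which its call begins. There is no depth.
- hand_in(): hands the job in; it is judged then, once.
Trained networks look in the newest picture that a camera, given by its name, has taken for a name from the list of things; names that differ only in an ending like _2 or _b are one class to them, and where a whole thing is asked for, a point or a joint stands for the part that bears it (a point fixed in the world has none). Each returns a list of dicts, best first, with "confidence" (0 to 1); they miss things now and then, are a little off and sometimes report something else, mostly with a low value. They report only what shows in the picture. A call takes as long as a camera call.
- find_in(label, camera): "extent" ([left, top, right, bottom] in pixels, round what is visible of it).
- silhouettes(label, camera): "region" (420x560 bool, what is visible of it) and "extent" ([left, top, right, bottom] in pixels, round what is visible of it).
The state is a dict: "clock": time; "q": joint angles; "joint_velocities": joint speeds; "effort": joint torques, N m; "eef_pos": TCP position; "eef_rot": TCP orientation; "ft_force": force on the tool from outside, world axes, zero at the start; "moment": the same for the moment, N m; "finger_gap": opening from 0.0 (shut) to 1.0 (fully open); "grasp_force": force on a finger pad.
Only numpy, scipy, OpenCV 4.12 (cv2) and the standard library are available. Lean on these libraries where they do the work, as an engineer would, in place of code of your own. Each camera call takes 0.05 s, during which the arm holds its last target. There are 200 camera calls.

## Working session

There is one attempt and no reset: what is moved stays moved. The work goes in short steps, Python scripts to look and compute and a shell command to move; the robot and the scene stay as the last step left them, time stands still between calls to the robot, and variables do not carry over. Pictures are saved under pics/ and viewed, at most 10 in all, crops included, and the job is handed in when it is done.

```bash
mkdir -p pics; ls
cat > h.py <<'E'
import numpy as np, cv2
from plant import sensors, cams, hand_in, find_in, silhouettes
def ray(s,u,v):
    d=np.linalg.inv(s["K"])@[u,v,1]; T=s["cam_to_world"]; return T[:3,3], T[:3,:3]@d
def atz(s,u,v,z):
    o,d=ray(s,u,v); return o+d*(z-o[2])/d[2]
def proj(s,p):
    T=np.linalg.inv(s["cam_to_world"]); c=T[:3,:3]@p+T[:3,3]; q=s["K"]@c; return q[:2]/q[2]
E
python3 - <<'E'
from h import *
st=sensors.state(); print({k:np.round(v,3) for k,v in st.items()})
ims=[]
for c in("top","side"):
    s=cams.snapshot(c); cv2.imwrite(f"pics/{c}0.png",s["frame"][:,:,::-1]); print(c,s["cam_to_world"].round(3).tolist(),s["K"].round(0).tolist())
    for l in("rack","cap_tall_top","cap_short1_top","cap_tall","vial_a","wash_bottle","timer","drop_bottle"):
        print(l,[(np.round(d["extent"]).tolist(),round(d["confidence"],2)) for d in find_in(l,c)][:5])
E
```

```text
pics
{'clock': np.float64(0.0), 'q': array([-1.269,  0.616, -0.013,  1.425,  0.008,  1.103, -0.04 ]), 'joint_velocities': array([ 0.   , -0.   ,  0.001,  0.001, -0.001, -0.002, -0.001]), 'effort': array([-0.0000e+00, -4.5894e+01,  2.0900e-01, -1.6574e+01, -6.1000e-02,
        2.1000e-02,  0.0000e+00]), 'eef_pos': array([0.21 , 0.614, 0.235]), 'eef_rot': array([ 0.164,  0.987, -0.001, -0.   ]), 'ft_force': array([-0.464,  0.282, -0.371]), 'moment': array([ 0.025, -0.011, -0.033]), 'grasp_force': np.float64(0.0), 'finger_gap': np.float64(0.998)}
top [[0.024, -0.982, 0.187, 0.399], [-0.999, -0.018, 0.031, 0.205], [-0.028, -0.187, -0.982, 1.081], [0.0, 0.0, 0.0, 1.0]] [[512.0, 0.0, 287.0], [0.0, 512.0, 204.0], [0.0, 0.0, 1.0]]
rack [([303.0, 211.0, 404.0, 268.0], 0.79)]
cap_tall_top [([347.0, 214.0, 363.0, 232.0], 0.62)]
cap_short1_top [([379.0, 245.0, 400.0, 258.0], 0.75)]
cap_tall [([349.0, 215.0, 364.0, 233.0], 0.56)]
vial_a [([326.0, 238.0, 339.0, 250.0], 0.56)]
wash_bottle [([172.0, 227.0, 212.0, 259.0], 0.56)]
timer [([363.0, 151.0, 397.0, 186.0], 0.57)]
drop_bottle [([223.0, 183.0, 240.0, 200.0], 0.7), ([238.0, 203.0, 257.0, 221.0], 0.65)]
side [[0.999, 0.04, -0.023, 0.587], [0.041, -0.56, 0.828, -0.564], [0.02, -0.828, -0.561, 0.644], [0.0, 0.0, 0.0, 1.0]] [[476.0, 0.0, 272.0], [0.0, 476.0, 204.0], [0.0, 0.0, 1.0]]
rack [([214.0, 234.0, 282.0, 326.0], 0.8), ([219.0, 252.0, 244.0, 276.0], 0.68)]
cap_tall_top [([251.0, 224.0, 272.0, 247.0], 0.8)]
cap_short1_top [([221.0, 252.0, 243.0, 276.0], 0.72)]
cap_tall [([252.0, 224.0, 269.0, 244.0], 0.87), ([216.0, 252.0, 244.0, 281.0], 0.62)]
vial_a [([243.0, 247.0, 248.0, 271.0], 0.83), ([250.0, 269.0, 263.0, 298.0], 0.49)]
wash_bottle [([242.0, 132.0, 269.0, 198.0], 0.56)]
timer []
drop_bottle [([274.0, 190.0, 288.0, 226.0], 0.59), ([296.0, 186.0, 311.0, 219.0], 0.56)]
```

View pics/top0.png

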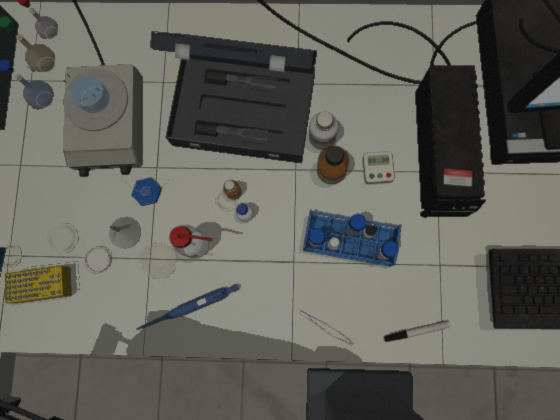

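View pics/side0.png

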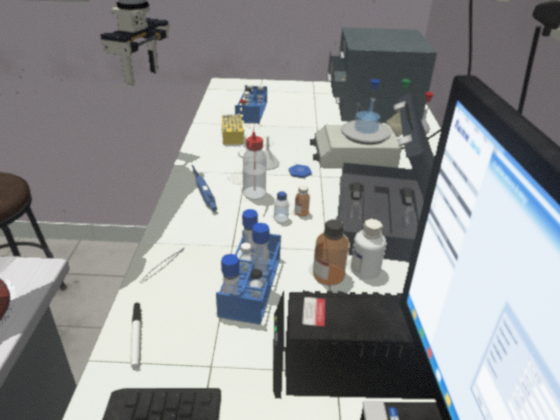

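The top picture shows three blue caps in the rack, near (316,237), (357,223) and (390,250). In the side picture they are near (250,218), (260,232) and (231,262). I'll zoom in and triangulate.

Run:
```python
from h import *
S={c:cams.snapshot(c) for c in("top","side")}
a=S["top"]["frame"][195:285,290:420,::-1]; b=S["side"]["frame"][200:330,205:295,::-1]
a=cv2.resize(a,None,fx=3.6,fy=3.6,interpolation=cv2.INTER_CUBIC); b=cv2.resize(b,None,fx=3.6,fy=3.6,interpolation=cv2.INTER_CUBIC)
o=np.zeros((max(a.shape[0],b.shape[0]),a.shape[1]+b.shape[1],3),np.uint8); o[:a.shape[0],:a.shape[1]]=a; o[:b.shape[0],a.shape[1]:]=b
cv2.imwrite("pics/zoom.png",o); print(o.shape)
P=[((316,237),(250,215)),((357,221),(261,229)),((390,248),(231,260))]
for t,s in P:
    o1,d1=ray(S["top"],*t); o2,d2=ray(S["side"],*s)
    k=np.linalg.lstsq(np.c_[d1,-d2],o2-o1,rcond=None)[0]; p,q=o1+d1*k[0],o2+d2*k[1]; print(((p+q)/2).round(4),np.linalg.norm(p-q).round(4))
for l in("cap_tall","cap_short1"):
  for c in S:
    print(l,c,[(np.round(d["extent"],1).tolist(),round(d["confidence"],2)) for d in silhouettes(l,c)])
r=silhouettes("rack","top")[0]["region"].astype(np.uint8)
pts=np.argwhere(r)[:,::-1].astype(np.float32); rr=cv2.minAreaRect(pts); print(rr,[atz(S["top"],*p,0.06).round(4).tolist() for p in cv2.boxPoints(rr)])
```

```text
(468, 792, 3)
[0.5218 0.1791 0.1126] 0.0053
[0.5487 0.1039 0.1373] 0.0025
[0.5021 0.0404 0.1178] 0.0031
cap_tall top [([349.0, 216.3, 365.8, 232.1], 0.61), ([168.9, 226.4, 213.6, 259.6], 0.41)]
cap_tall side [([252.0, 222.1, 270.8, 244.6], 0.87), ([243.8, 135.3, 268.9, 196.6], 0.66), ([241.2, 210.6, 259.8, 229.2], 0.42)]
cap_short1 top [([378.2, 238.7, 395.1, 258.7], 0.76), ([311.4, 227.8, 323.5, 244.8], 0.63)]
cap_short1 side [([295.0, 185.6, 312.5, 219.1], 0.68), ([218.4, 253.0, 240.9, 277.5], 0.61), ([242.5, 207.1, 257.2, 230.7], 0.6)]
((351.38018798828125, 238.2693634033203), (94.6014404296875, 42.164573669433594), 9.673355102539062) [[0.4968, 0.2063, 0.06], [0.5812, 0.1935, 0.06], [0.5524, 0.0066, 0.06], [0.4694, 0.022, 0.06]]
```

View pics/zoom.png

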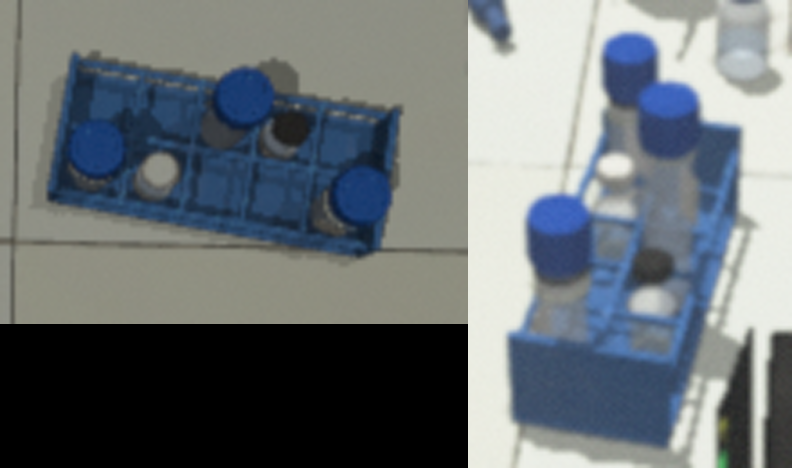

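The tall tube is in the centre cell at (18.5, 0), and the short ones are at (-18.5, ±70). The triangulated distances match the rack geometry. Next I'll fit the rack model and work out the first move.

```bash
cat >> h.py <<'E'
from scipy.spatial.transform import Rotation as Rn
def goto(p,yaw):  # move in tool units; yaw = world angle of tool y
    st=sensors.state(); R=Rn.from_quat(st["eef_rot"]).as_matrix(); d=R.T@(np.array(p)-st["eef_pos"])/0.04
    y=[np.cos(yaw),np.sin(yaw),0]; z=[0,0,-1]; G=np.c_[np.cross(y,z),y,z]
    return d.round(3),(np.degrees(Rn.from_matrix(R.T@G).as_rotvec())/5).round(2)
E
python3 - <<'E'
from h import *
from scipy.optimize import least_squares
S={c:cams.snapshot(c) for c in("top","side")}
cells=np.array([[-.0185,.07],[.0185,0],[-.0185,-.07]])
T=np.array([[317.1,236.3],[358,221.9],[390.5,249.1]]);D=np.array([[250.2,213.5],[261,228],[230.8,259.4]])
def pts(v):
    c,s=np.cos(v[2]),np.sin(v[2]); return np.c_[cells@np.array([[c,s],[-s,c]])+v[:2],v[3:6]]
def res(v):
    r=[]
    for p,t,d in zip(pts(v),T,D): r+=list(proj(S["top"],p)-t)+list(proj(S["side"],p)-d)
    return r
f=least_squares(res,[.53,.107,-.14,.115,.14,.115]); print(f.x.round(4),np.degrees(f.x[2]),np.round(f.fun,1)); P=pts(f.x); print(P.round(4))
# with tall known 0.143
f2=least_squares(lambda v:res([*v[:3],v[3],.143,v[4]]),[.53,.107,-.14,.115,.115]); print(f2.x.round(4),np.round(f2.fun,1))
for y in(f.x[2],f.x[2]+np.pi): print(goto([*P[0,:2],.19],y))
E
```

```text
[ 0.5299  0.1056 -0.1535  0.1172  0.1401  0.1198] -8.793444924375507 [-0.5 -1.3 -1.4  0.2 -0.4 -1.5 -1.   0.2  0.1 -1.4 -1.5  0.2]
[[0.5223 0.1777 0.1172]
 [0.5482 0.1028 0.1401]
 [0.5009 0.0393 0.1198]]
[ 0.5299  0.1053 -0.1548  0.1174  0.1199] [-0.3 -1.3 -1.4  0.2  0.  -1.7 -1.1 -1.   0.3 -1.3 -1.6  0.3]
(array([-10.925,  -7.83 ,   1.141]), array([-0.  , -0.  , 15.99]))
(array([-10.925,  -7.83 ,   1.141]), array([  0.  ,  -0.  , -20.01]))
```

```bash
python3 -m handwheel '[[[-0.9,-0.65,-0.5,0,0,1.6,1],[-1.8,-1.3,-1,0,0,3.2,1],[-2.7,-1.95,-1,0,0,4.8,1],[-3.6,-2.6,-1,0,0,6.4,1],[-4.5,-3.25,-1,0,0,8,1],[-5.4,-3.9,-1,0,0,9.6,1],[-6.3,-4.55,-1,0,0,11.2,1],[-7.2,-5.2,-1,0,0,12.8,1]]]'; python3 -c "
from h import *
print(goto([.5223,.1777,.19],-.1535))"
```

```text
clock: 2.15
eef_pos: [0.4161, 0.3239, 0.276]
eef_rot: [0.664, 0.748, 0.0, -0.0]
ft_force: [1.0, 0.3, 0.5]
finger_gap: 0.361
grasp_force: 0.0
(array([-3.947,  2.199,  2.149]), array([ 0.01, -0.01,  3.13]))
```

```bash
python3 -m handwheel '[[[-1,0.55,0.2,0,0,1,1],[-2,1.1,0.6,0,0,2,1],[-3,1.65,1.1,0,0,3.1,1],[-3.95,2.2,1.6,0,0,3.1,1],[-3.95,2.2,2.15,0,0,3.1,1],[-3.95,2.2,2.15,0,0,3.1,1],[-3.95,2.2,2.15,0,0,3.1,1]]]'
python3 - <<'E'
from h import *
S={c:cams.snapshot(c) for c in("top","side")}
tip=sensors.state()["eef_pos"]-[0,0,.017]
print(goto([.5223,.1777,.143],-.1535),{c:proj(S[c],tip).round(1) for c in S})
a=S["top"]["frame"][170:290,270:420,::-1]; b=S["side"]["frame"][150:310,190:300,::-1]
a=cv2.resize(a,None,fx=3.2,fy=3.2,interpolation=cv2.INTER_CUBIC); b=cv2.resize(b,None,fx=2.8,fy=2.8,interpolation=cv2.INTER_CUBIC)
o=np.zeros((max(a.shape[0],b.shape[0]),a.shape[1]+b.shape[1],3),np.uint8); o[:a.shape[0],:a.shape[1]]=a; o[:b.shape[0],a.shape[1]:]=b
cv2.imwrite("pics/a1.png",o); print(o.shape)
E
```

```text
clock: 2.85
eef_pos: [0.5219, 0.1806, 0.1898]
eef_rot: [0.756, 0.654, -0.0, -0.001]
ft_force: [-0.3, 0.4, 0.4]
finger_gap: 0.005
grasp_force: 0.0
(array([-0.092,  0.008,  1.195]), array([ 0.02, -0.02,  0.12])) {'top': array([315.5, 230.9]), 'side': array([248.8, 187.6])}
(448, 788, 3)
```

View pics/a1.png

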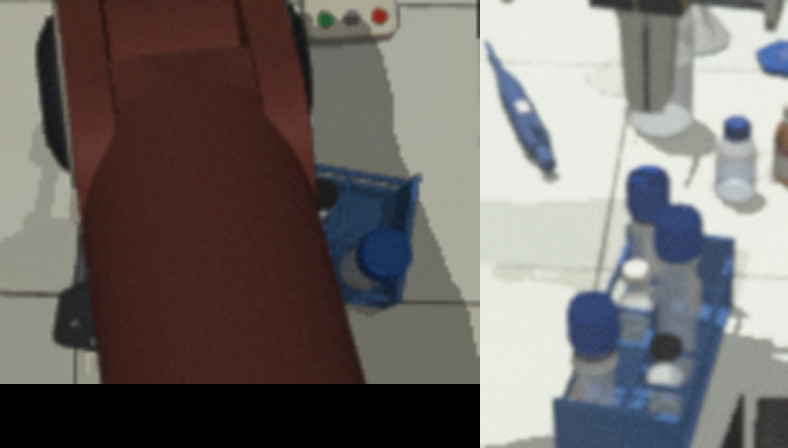

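In the side view the closed tips are at u≈250.4, and their projection is 248.8. That +1.6 px offset matches the fit residual, so the fitted x is right. The tips stand centred over short cap A, so I'll press.

```bash
python3 -m handwheel '[[[-0.09,0,0.5,0,0,0.1,1],[-0.09,0,1.1,0,0,0.1,1],[-0.09,0,1.3,0,0,0.1,1],[-0.09,0,1.4,0,0,0.1,1],[-0.09,0,1.5,0,0,0.1,1],[-0.09,0,1.57,0,0,0.1,1],[-0.09,0,1.57,0,0,0.1,1]]]'; python3 -m handwheel '[[[0,0,0.05,0,0,0,1],[0,0,0.05,0,0,0,1],[0,0,0.05,0,0,0,1]]]'
```

```text
clock: 3.65
eef_pos: [0.5218, 0.1771, 0.1282]
eef_rot: [0.759, 0.651, 0.001, -0.0]
ft_force: [0.2, 0.4, -0.3]
finger_gap: 0.007
grasp_force: 0.0
clock: 3.95
eef_pos: [0.5221, 0.1771, 0.1263]
eef_rot: [0.759, 0.651, 0.001, -0.0]
ft_force: [-1.3, 0.1, 5.1]
finger_gap: 0.003
grasp_force: 2.5
```

```bash
for i in 1 2 3; do python3 -m handwheel '[[[0,0,0.04,0,0,0,1],[0,0,0.04,0,0,0,1],[0,0,0.04,0,0,0,1]]]' | egrep 'eef_pos|ft_f'; done
```

```text
eef_pos: [0.5221, 0.1771, 0.1253]
ft_force: [-3.9, 0.4, 8.8]
eef_pos: [0.5222, 0.177, 0.1252]
ft_force: [-5.7, 0.8, 17.5]
eef_pos: [0.5222, 0.1771, 0.1251]
ft_force: [-8.3, -0.2, 25.5]
```

```bash
python3 -m handwheel '[[[0,0,-0.8,0,0,0,1],[0,0,-1.6,0,0,0,1],[-1.1,0,-1.7,0,0,0,1],[-2.2,0,-1.7,0,0,0,1],[-3.2,0,-1.7,0,0,0,1],[-3.48,0,-1.2,0,0,0,1],[-3.48,0,-1.2,0,0,0,1],[-3.48,0,-1.2,0,0,0,1]]]'
python3 - <<'E'
from h import *
S={c:cams.snapshot(c) for c in("side",)}
tip=sensors.state()["eef_pos"]-[0,0,.017]
print(goto([.5009,.0393,.143],-.1535),{c:proj(S[c],tip).round(1) for c in S})
b=S["side"]["frame"][170:310,190:310,::-1]
cv2.imwrite("pics/a2.png",cv2.resize(b,None,fx=4.2,fy=4.2,interpolation=cv2.INTER_CUBIC))
E
```

```text
clock: 5.65
eef_pos: [0.5009, 0.0394, 0.1685]
eef_rot: [0.759, 0.651, 0.001, -0.0]
ft_force: [-0.1, -0.2, -0.4]
finger_gap: 0.0
grasp_force: 0.0
(array([-0.021, -0.007,  0.642]), array([ 0.01, -0.01,  0.02])) {'side': array([228.9, 244.5])}
```

View pics/a2.png

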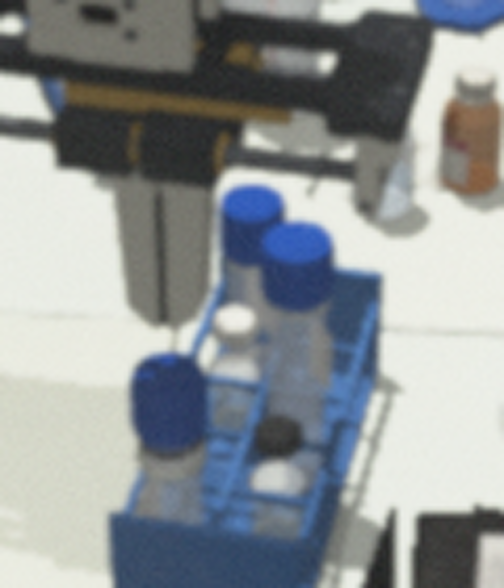

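The side view shows cap A lower: its top is at v≈218.6, and it was 213.5. The tips (u≈229) are over cap C (u≈230), so I'll press C now.

```bash
python3 -m handwheel '[[[0,0.02,0.5,0,0,0,1],[0,0.02,0.75,0,0,0,1],[0,0.02,0.85,0,0,0,1],[0,0.02,0.95,0,0,0,1],[0,0.02,1.04,0,0,0,1],[0,0.02,1.12,0,0,0,1],[0,0.02,1.12,0,0,0,1]]]'; for i in 1 2; do python3 -m handwheel '[[[0,0,0.04,0,0,0,1],[0,0,0.04,0,0,0,1],[0,0,0.04,0,0,0,1]]]' | egrep 'eef_pos|ft_f'; done
```

```text
clock: 6.4
eef_pos: [0.5018, 0.0403, 0.1252]
eef_rot: [0.759, 0.651, 0.001, -0.001]
ft_force: [-2.6, 1.6, 12.3]
finger_gap: 0.007
grasp_force: 6.1
eef_pos: [0.5019, 0.0403, 0.1251]
ft_force: [-5.7, 2.7, 23.2]
eef_pos: [0.5019, 0.0403, 0.125]
ft_force: [-9.2, 1.6, 34.1]
```

```bash
python3 -m handwheel '[[[0,0,-1,0,0,0,1],[0,0,-2,0,0,0,1],[0.9,0.45,-2,0,0,0,-1],[1.74,0.91,-2,0,0,0,-1],[1.74,0.91,-2,0,0,0,-1],[1.74,0.91,-2,0,0,0,-1],[1.74,0.91,-2,0,0,0,-1]]]'
python3 - <<'E'
from h import *
S={c:cams.snapshot(c) for c in("side",)}
tip=sensors.state()["eef_pos"]-[0,0,.017]
print(goto([.5482,.1028,.135],-.1535),{c:proj(S[c],tip).round(1) for c in S})
b=S["side"]["frame"][170:310,190:310,::-1]
cv2.imwrite("pics/a3.png",cv2.resize(b,None,fx=4.2,fy=4.2,interpolation=cv2.INTER_CUBIC))
E
```

```text
clock: 7.7
eef_pos: [0.5472, 0.1006, 0.2]
eef_rot: [0.76, 0.65, -0.001, 0.0]
ft_force: [-0.1, -0.5, -0.8]
finger_gap: 0.385
grasp_force: 0.0
(array([0.067, 0.016, 1.625]), array([-0.01,  0.01, -0.03])) {'side': array([259.4, 208.9])}
```

View pics/a3.png

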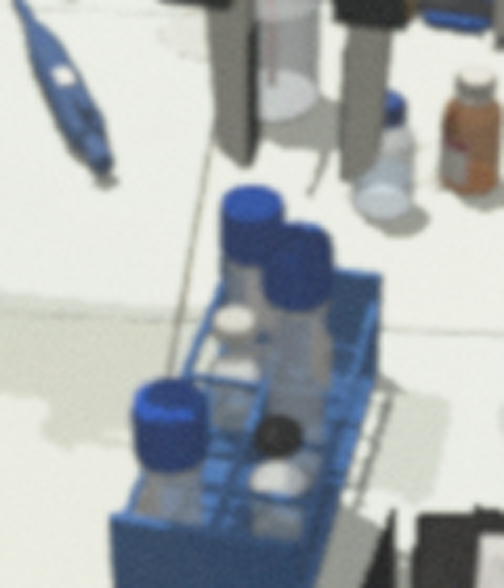

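The open fingers are centred (u≈300 in the crop) on the tall cap (u≈299), and cap C is down. Next I'll descend and grip.

```bash
python3 -m handwheel '[[[0.06,0.02,0,0,0,0,-1],[0.06,0.02,0,0,0,0,-1],[0.06,0.02,0.6,0,0,0,-1],[0.06,0.02,1.2,0,0,0,-1],[0.06,0.02,1.65,0,0,0,-1],[0.06,0.02,1.65,0,0,0,-1]]]'; python3 -m handwheel '[[[0,0,0,0,0,0,1],[0,0,0,0,0,0,1],[0,0,0,0,0,0,1],[0,0,0,0,0,0,1],[0,0,0,0,0,0,1],[0,0,0,0,0,0,1],[0,0,0,0,0,0,1],[0,0,0,0,0,0,1]]]'
```

```text
clock: 8.35
eef_pos: [0.547, 0.1033, 0.1318]
eef_rot: [0.76, 0.65, -0.003, -0.001]
ft_force: [-0.2, -1.0, -0.5]
finger_gap: 0.943
grasp_force: 0.0
clock: 9.15
eef_pos: [0.5489, 0.1038, 0.134]
eef_rot: [0.759, 0.651, -0.0, -0.0]
ft_force: [-0.1, -0.1, 0.6]
finger_gap: 0.357
grasp_force: 2.0
```

```bash
python3 -m handwheel '[[[0,0,0,0,0,0,1],[0,0,0,0,0,0,1],[0,0,0,0,0,0,1],[0,0,0,0,0,0,1]]]'
```

```text
clock: 9.55
eef_pos: [0.5474, 0.104, 0.1338]
eef_rot: [0.759, 0.651, -0.001, -0.001]
ft_force: [-4.9, -0.2, 3.7]
finger_gap: 0.317
grasp_force: 30.0
```

```bash
python3 -m handwheel '[[[0,0,-0.04,0,0,0,1],[0,0,-0.08,0,0,0,1],[0,0,-0.12,0,0,0,1],[0,0,-0.16,0,0,0,1],[0,0,-0.2,0,0,0,1],[0,0,-0.24,0,0,0,1],[0,0,-0.24,0,0,0,1],[0,0,-0.24,0,0,0,1]]]'
```

```text
clock: 10.35
eef_pos: [0.5474, 0.104, 0.1433]
eef_rot: [0.759, 0.651, -0.001, -0.001]
ft_force: [-6.7, 1.5, -6.1]
finger_gap: 0.319
grasp_force: 30.0
```

```bash
python3 -m handwheel '[[[0,0,0,0,0,0,-1],[0,0,0,0,0,0,-1],[0,0,0,0,0,0,-1],[0,0,0,0,0,0,-1],[0,0,0,0,0,0,-1],[0,0,0,0,0,0,-1]]]'; python3 -m handwheel '[[[0,0,-0.6,0,0,0,-1],[0,0,-1.4,0,0,0,-1],[0,0,-2.4,0,0,0,-1],[0,0,-2.4,0,0,0,-1],[0,0,-2.4,0,0,0,-1]]]'
python3 - <<'E'
from h import *
s=cams.snapshot("side")
b=s["frame"][200:310,205:295,::-1]
cv2.imwrite("pics/a4.png",cv2.resize(b,None,fx=5.4,fy=5.4,interpolation=cv2.INTER_CUBIC))
for c,v in(("tall",[.5482,.1028,.143]),("A",[.5223,.1777,.108]),("C",[.5009,.0393,.108])):print(c,proj(s,np.array(v)).round(1),proj(s,np.array(v)+[0,0,.01]).round(1))
E
```

```text
clock: 10.95
eef_pos: [0.5497, 0.1036, 0.1441]
eef_rot: [0.76, 0.65, 0.001, 0.001]
ft_force: [-0.1, -0.2, -0.3]
finger_gap: 0.783
grasp_force: 0.0
clock: 11.45
eef_pos: [0.5494, 0.1037, 0.2405]
eef_rot: [0.759, 0.651, 0.001, 0.0]
ft_force: [-0.7, 0.8, -0.8]
finger_gap: 1.003
grasp_force: 0.0
tall [260.  226.9] [260.  222.3]
A [248.9 217.6] [248.8 213.3]
C [229.5 265. ] [229.3 260.4]
```

View pics/a4.png

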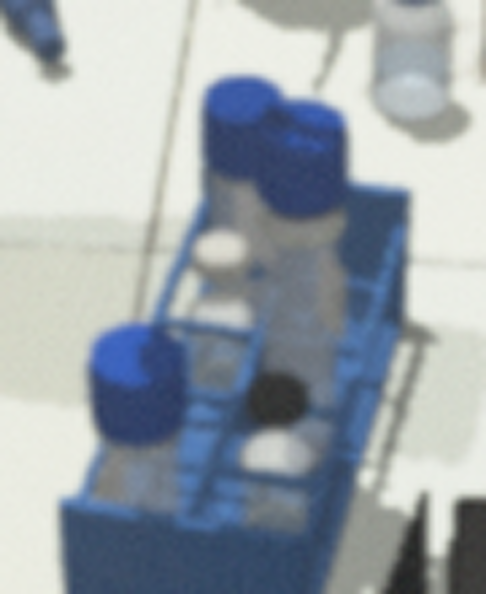

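The tall cap top is now at v≈222, where home plus 10 mm predicts 222.3. Cap A is at 217.4 and cap C at 265.2, both matching the home predictions. I'll check the tall cap's shift to sub-pixel level against the first picture.

Run:
```python
from h import *
a=cv2.imread("pics/side0.png").astype(float); s=cams.snapshot("side"); b=s["frame"][:,:,::-1].astype(float)
def edges(im,u0,u1,v0,v1):  # rows where blueness crosses half
    f=(im[v0:v1,u0:u1,0]-im[v0:v1,u0:u1,2]).mean(1); m=f>f.max()/2; i=np.where(m)[0]; 
    h=f.max()/2; t,e=i[0],i[-1]
    return v0+t-(f[t]-h)/(f[t]-f[t-1]), v0+e+(f[e]-h)/(f[e]-f[e+1])
for n,w in(("tall",(258,265,212,258)),("A",(246,250,205,240)),("C",(227,234,248,290))): print(n,np.round(edges(a,*w),2),np.round(edges(b,*w),2))
```

```text
tall [222.6  232.95] [218.29 237.5 ]
A [209.07 218.07] [213.98 223.56]
C [253.78 265.63] [259.49 279.85]
```

The tall cap rose 4.3 px, about 9.4 mm, which agrees with the 9.5 mm TCP travel. Both short caps were pressed to the stop at 108 mm, and the arm is clear.

```bash
python3 -c "
from h import *
print(hand_in())"
```

```text
the job is handed in; nothing more can be done
None
```

The tall tube's cap is vented at about 9.5 mm, both short caps are pressed fully home, no bystander was touched as far as forces and pictures show, and the job is handed in (no verdict was returned).

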